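# Load the sample jar and index the carousel home at the reader

## Task

Gently stand the loose sample jar in the empty cup of the carousel and let go of it. Then, with the gripper shut, push (do not grip) the carousel's upright vane round anticlockwise, past its stiff first half, until the lug on the rim bears on the rubber stop block, and press it home there with about 15 N for half a second. Never push the carousel with more than 25 N, leave the things around it alone, and back off so that it stays home with the jar in its cup.

Things in the scene. Friction and masses are not known exactly. Their poses are not given: they have to be found in the camera images.
- carousel: turning aluminium deck, 240 mm across, 12 mm thick; origin on its vertical axis at the deck's underside, 34 mm over the bench, z up. It turns only anticlockwise (from above), 72 degrees in all, to where the lug meets the stop; it starts with 52 to 72 degrees to go. Stiff, it stays where left. Five black cups, 47 mm across, 14 mm high, four with fixed jars (tops 62 mm over the deck's top face).
- vane (a point): centre of the upright steel plate to push, on the deck's rim: 97 to 133 mm from the axis, 6 mm thick, 40 mm high; this point is 115 mm from the axis, 32 mm over the carousel's origin. Half-way between two filled cups. Push its clockwise face: 4 to 8 N in the first half, under 4 N after that (the click); it does not run home by itself; at the stop over 10 N a millimetre.
- pocket (a point): centre of the inner floor of the empty cup: inside 41 mm across, rim 12 mm above this point, which is 48 mm over the bench and 80 mm from the carousel's axis, 108 degrees anticlockwise of the vane; the cups are 72 degrees apart
- lug_face (a point): middle of the leading (anticlockwise) face of the small dark steel lug that stands out of the deck's rim, 140 mm from the axis
- stop_face (a point): middle of the rubber face of the fixed steel stop block beside the deck, where lug_face comes to lie when the carousel is home (the two points then coincide); the block is 30 x 16 mm and 50 mm high, a fixed part of the base
- station: white round base of the carousel, 340 mm across and 22 mm high, fixed to the bench; origin at its centre on the bench, z up. The grey reader, 36 x 56 mm and 130 mm high, stands on its edge, 160 mm from the axis, where the empty cup comes when home.
- jar_centre (a point): centre of the loose sample jar, 30 mm above its foot; the jar is a plain upright cylinder, white with a grey cap, 36 mm across and 60 mm high, about 0.11 kg, standing on the bench to the left or right of the carousel; z up
- jar: the same loose jar, origin at the centre of its foot
- flask: bystander: amber bottle, 60 mm across, 130 mm high, on the bench on the other side of the carousel from the jar; origin under its centre
- tip_box: bystander: pipette-tip box, 120 x 85 mm, 82 mm high, on the bench left of the carousel, beyond the jar or bottle there; origin under its centre
- dish: bystander: shallow clear dish with a lid, 96 mm across, 15 mm high, on the bench right of the carousel, beyond the jar or bottle there; origin under its centre

How it is judged:
By the outcome, as a careful person would: the job done as asked, in the order asked, and still so for the second after the job is handed in, with the robot touching nothing.
It also fails if it takes over 67 s, if anything falls off the work surface, if the arm or the gripper's body presses on something with over 40 N, if the wrist force passes 120 N, or if a joint passes its speed limit or range.

## Robot

A 6-joint arm with a two-finger parallel gripper is mounted at the origin on the work surface. World frame = base frame: x ahead of the robot, y to its left, z up, the work surface at z = 0. Lengths are in m, angles in rad, forces in N, time in s.
With the tool pointing down it reaches from about 0.35 to 0.85 m from the base axis. Payload 8.1 kg.
Tool frame: the origin (TCP) lies at the centre of the arm's flange, where the gripper is bolted on; the fingertips stand 186 mm ahead of it and the grasp point (between the pads) lies 167 mm ahead of it; z points along the fingers, y is the line along which they close (so a half turn about z gives the same grasp; the last joint's range is limited). The gripper opens to 93 mm and grips with 3 to 60 N. Pads are 15 mm wide; open, the fingers measure 128 mm over their backs; the gripper's body (75 mm by 188 mm) begins 65 mm behind the grasp point.
Start: joints at [-1.205, 0.13, 1.488, -0, 1.523, -0.085], TCP at [0.261, -0.54, 0.405] pointing down, gripper open.
Joint ranges: [-2.96, 2.96], [-0.89, 2.26], [0.02, 2.5], [-1.34, 4.48], [0, 2.73], [-2.66, 2.66]. Speed limits (rad/s): [2.39, 2.39, 2.79, 3.14, 3.14, 3.14].

## Interface

Orientations are given as a rotation vector (axis times angle).
In Python, from plant import robot gives the robot as it stands.
- The arm moves only by the tool apply_moves, never from a script. Its argument "series" is a list of rows, each a list of 2 entries, a list of its own where there are three numbers: the shift along the tool's x, y, z in mm, then the turn, a rotation vector about the tool's x, y, z in rad. A call has 1 to 12 rows; each row shifts and turns the commanded pose from where the row before left it, along the tool's axes as they then stand; what a row does not reach is not made up. A row lasts 1/12 s, in which the tool goes at most 41.7 mm and 7.16 degrees, less where a joint would pass 70% of its speed; a pose out of reach is approached as far as the arm can. A call is refused whole if a number of a shift passes 41.7 or a number of a turn 0.125, either way. A call with a gripper value outside its range is refused whole. "claw" is the opening, from 0 (shut) to 1 (fully open), set as the call begins (left out, the last holds). The fingers move at their own pace and stop on an object; "newtons" is the grip in N (left out, the last holds). Time passes only in rows, so rows that do not move let the fingers close. It gives the time, the measured TCP pose, the force, the opening and the grip force at its end, in the units of the state.
- robot.read_state(): the state, without advancing time (a new reading comes with each control period).
- robot.read_camera(name): name is "scene" or "top" or "wrist"; returns (picture, depth): 420x560x3 uint8, blue, green, red; 420x560 float32, m along the optical axis (not along the pixel's ray), 0 where there is no reading.
- robot.calibration(name): a dict with "fx", "fy", "cx", "cy" (pixels), "D" ([k1, k2, p1, p2, k3] as OpenCV has them; the pictures are not rectified), "extrinsics" (4x4, takes a point from world to camera coordinates). Camera axes: x right, y down, z forward; pixel columns grow to the right and rows downward; lengths in m; the calibration is good to about 2 mm. A picture is of the moment at which its call begins: read the wrist's pose just before it. calibration takes no time and is no camera call; for the wrist camera it gives the pose at the moment of the call.
- robot.close_job(): hands the job in; it is judged then, once.
The state is a dict: "t": time; "q": joint angles; "dq": joint speeds; "joint_torque": joint torques, N m; "tool_pos": TCP position; "orientation": TCP orientation; "force": force on the tool from outside, world axes, zero at the start; "wrist_torque": the same for the moment, N m; "opening": finger opening in m; "gripper_force": force on a finger pad.
Only numpy, scipy, OpenCV 4.12 (cv2) and the standard library are available. Lean on these libraries where they do the work, as an engineer would, in place of code of your own. Each camera call takes 0.05 s, during which the arm holds its last target. There are 200 camera calls.

## Working session

There is one attempt and no reset: what is moved stays moved. The work goes in short steps, Python scripts to look and compute and a tool call to move; the robot and the scene stay as the last step left them, time stands still between calls to the robot, and variables do not carry over. Pictures are saved under pics/ and viewed, at most 11 in all, crops included, and the job is handed in when it is done.

Besides the shell and the picture viewer there is one more tool, called after "Emit:" by a JSON object that holds its "op" and its "data". apply_moves: Moves the arm, as the interface text tells. Its arguments: {"type":"object","properties":{"series":{"type":"array"},"claw":{"type":"number"},"newtons":{"type":"number"}},"required":["series"]}

```bash
mkdir -p pics; ls
python3 - <<'E'
from plant import robot
import cv2,numpy as np
s=robot.read_state();print(s)
for n in("scene","top"):
    p,d=robot.read_camera(n);cv2.imwrite(f"pics/{n}0.png",p);np.savez(f"{n}0.npz",p=p,d=d)
    c=robot.calibration(n);print(c)
print(robot.calibration("wrist"))
E
```

```text
pics
{'t': 0.0, 'q': array([-1.20543106e+00,  1.31116749e-01,  1.48928094e+00,  5.59376723e-06,
        1.52295733e+00, -8.54143064e-02]), 'dq': array([-0.00104485,  0.00189785,  0.00155891,  0.00055679, -0.00077321,
       -0.00106856]), 'joint_torque': array([ 5.26143631e-04, -5.59840071e+01, -4.91762710e+01,  7.68958731e-02,
        3.52295896e-02, -9.49344326e-05]), 'tool_pos': array([ 0.26133274, -0.53984636,  0.40371275]), 'orientation': array([-3.06043089e+00, -7.01712332e-01,  3.77332621e-04]), 'force': array([-0.11519   , -0.35364948,  0.19883637]), 'wrist_torque': array([-0.06497933, -0.03167067,  0.01973499]), 'gripper_force': 0.0, 'opening': 0.093252980409522}
{'fx': 447.5025358780434, 'fy': 447.5025358780434, 'cx': 280.37955433051803, 'cy': 207.25820814254735, 'D': array([-0.11242579,  0.        ,  0.        ,  0.        ,  0.        ]), 'extrinsics': array([[ 0.07406311,  0.9971841 , -0.01176936, -0.03482413],
       [ 0.53484193, -0.04967929, -0.84349042, -0.22609848],
       [-0.84169993,  0.05617677, -0.53701527,  1.49524348],
       [ 0.        ,  0.        ,  0.   
[... 207 characters left out ...]
xtrinsics': array([[-0.02271464, -0.99970731, -0.00832698,  0.02014654],
       [-0.98792153,  0.02372232, -0.15312836,  0.60641046],
       [ 0.15328108,  0.00474815, -0.98817122,  1.50610761],
       [ 0.        ,  0.        ,  0.        ,  1.        ]])}
{'fx': 326.22305041816577, 'fy': 326.22305041816577, 'cx': 278.9935861067824, 'cy': 205.81936543622697, 'D': array([-0.02980363,  0.        ,  0.        ,  0.        ,  0.        ]), 'extrinsics': array([[ 0.43705172, -0.89943283, -0.0025252 , -0.599077  ],
       [-0.86472969, -0.42095786,  0.27392891, -0.03434301],
       [-0.24744366, -0.11753748, -0.96174663,  0.3909723 ],
       [ 0.        ,  0.        ,  0.        ,  1.        ]])}
```

View pics/top0.png

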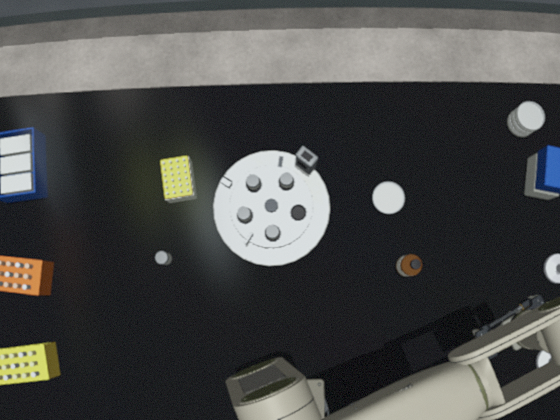

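View pics/scene0.png

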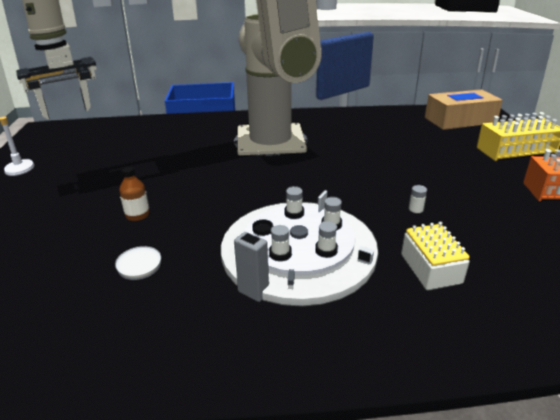

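The top view shows the carousel at about (271,207) and the vane at (250,240). The empty cup is at (298,212), the lug at (281,161), the stop at (226,182) and the reader at (306,158). The loose jar is on the left at (163,258), the bottle at (408,265), the tip box at (178,178) and the dish at (388,197).

```bash
cat > h.py <<'E'
import cv2,numpy as np
from plant import robot
from scipy.spatial.transform import Rotation as R
def K(c): return np.array([[c['fx'],0,c['cx']],[0,c['fy'],c['cy']],[0,0,1]])
def ray(c,uv,z):
    uv=np.asarray(uv,float).reshape(-1,1,2)
    n=cv2.undistortPoints(uv,K(c),c['D']).reshape(-1,2)
    E=c['extrinsics'];o=-E[:3,:3].T@E[:3,3]
    d=np.c_[n,np.ones(len(n))]@E[:3,:3]
    return o+d*((z-o[2])/d[:,2])[:,None]
def proj(c,P):
    E=c['extrinsics'];return cv2.projectPoints(np.asarray(P,float).reshape(-1,1,3),cv2.Rodrigues(E[:3,:3])[0],E[:3,3],K(c),c['D'])[0].reshape(-1,2)
def cloud(c,d):
    v,u=np.mgrid[:d.shape[0],:d.shape[1]]
    n=cv2.undistortPoints(np.stack([u,v],-1).reshape(-1,1,2).astype(float),K(c),c['D']).reshape(d.shape+(2,))
    P=np.dstack([n*d[...,None],d]);E=c['extrinsics'];return (P-E[:3,3])@E[:3,:3]
def blobs(m,amin=20):
    cs,_=cv2.findContours(m.astype(np.uint8),cv2.RETR_LIST,cv2.CHAIN_APPROX_NONE)
    return [k for k in cs if cv2.contourArea(k)>amin]
def circ(xy):
    A=np.c_[2*xy,np.ones(len(xy))];s=np.linalg.lstsq(A,(xy**2).sum(1),rcond=None)[0]
    return s[:2],np.sqrt(s[2]+s[0]**2+s[1]**2)
E
python3 - <<'E'
from h import *
f=np.load('top0.npz');p,d=f['p'],f['d'];c=robot.calibration('top')
g=cv2.cvtColor(p,cv2.COLOR_BGR2GRAY)
m=(g>150);m[:100]=0;m[300:]=0
k=max(blobs(m[:, :].astype(np.uint8)),key=cv2.contourArea)
k=cv2.convexHull(k).reshape(-1,2)
w=ray(c,k,.022)[:,:2]
for _ in range(3):
    o,r=circ(w);w=w[abs(np.hypot(*(w-o).T)-r)<.003]
print('station',o,r,len(w))
# dark blobs inside
dm=(g<60);X=cloud(c,d)
for k in blobs(dm,15):
    (u,v),rr=cv2.minEnclosingCircle(k)
    if 210<u<335 and 145<v<270:print('dark',u,v,rr,cv2.contourArea(k),ray(c,[u,v],.06))
# top heights
for nm,(u0,v0,u1,v1) in dict(jar=(145,245,180,275),vane=(238,228,258,250),lug=(274,150,288,170),stop=(214,172,236,192)).items():
    s=X[v0:v1,u0:u1].reshape(-1,3);z=s[:,2]
    print(nm,np.percentile(z,[5,50,90,95,99]).round(4))
Z=X[...,2]
def at(nm,z0,z1,box):
    u0,v0,u1,v1=box;q=X[v0:v1,u0:u1].reshape(-1,3);q=q[(q[:,2]>z0)&(q[:,2]<z1)]
    if len(q):print(nm,len(q),q.mean(0),np.ptp(q,axis=0))
at('jar',.052,.07,(145,245,180,275));at('vane',.06,.1,(238,228,258,250))
big=np.hstack([cv2.resize(p[135:275,140:335],None,fx=4,fy=4,interpolation=cv2.INTER_CUBIC)])
cv2.imwrite('pics/crop1.png',big)
E
```

```text
station [0.60741688 0.02944979] 0.16915752941250745 45
dark 241.7732696533203 196.38331604003906 91.33304595947266 14952.5 [[0.63362211 0.11128941 0.06      ]]
dark 279.5 252.0 325.5906982421875 157447.0 [[0.4728072 0.0074164 0.06     ]]
jar [-0.0062  0.0003  0.0551  0.0597  0.0638]
vane [0.0177 0.0417 0.0527 0.0828 0.0898]
lug [0.0009 0.0239 0.0478 0.0498 0.0526]
stop [-0.0035  0.0208  0.0486  0.0511  0.0561]
jar 115 [0.46483979 0.34303622 0.05936349] [0.03150591 0.03683342 0.01472869]
vane 35 [0.51074317 0.09339072 0.08168427] [0.02919045 0.01864728 0.02915528]
```

View pics/crop1.png

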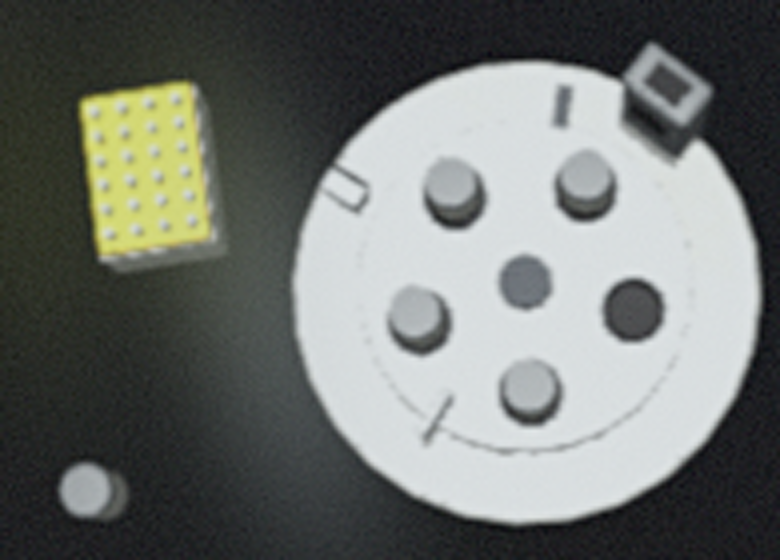

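The crop (4x, offset 140,135) shows the vane running from (427,442) to (453,397), the empty cup at (633,310), the lug at (563,106), the stop near (350,188) and the jar cap at (85,490).

Run:
```python
from h import *
c=robot.calibration('top')
o=np.array([.6074,.0294])
for nm,uv,z in [('hub',(525,282),.05),('vane_in',(453,397),.086),('vane_out',(427,442),.086),('cup',(633,310),.06),('lug',(563,106),.05),('stopA',(368,190),.05),('stopB',(358,210),.05),('stopC',(340,168),.05),('stopD',(325,188),.05),('reader',(668,84),.13),('jar',(85,490),.06)]:
    w=ray(c,np.array(uv)/4+[140,135],z)[0,:2];r=w-o
    print(nm,w.round(4),np.hypot(*r).round(4),np.degrees(np.arctan2(r[1],r[0])).round(1))
s=robot.read_state();M=R.from_rotvec(s['orientation']).as_matrix();print(M.round(3),s['tool_pos'])
E=robot.calibration('wrist')['extrinsics']
print('cam in tool',(M.T@(-E[:3,:3].T@E[:3,3]-s['tool_pos'])).round(4),'\n',(M.T@E[:3,:3].T).round(3))
```

```text
hub [0.6069 0.028 ] 0.0015 -110.7
vane_in [0.5219 0.0789] 0.0988 150.0
vane_out [0.491  0.0974] 0.1348 149.7
cup [ 0.5834 -0.0482] 0.0813 -107.2
lug [ 0.7352 -0.0021] 0.1316 -13.9
stopA [0.6767 0.1398] 0.1303 57.9
stopB [0.6622 0.1472] 0.1299 65.0
stopC [0.6934 0.16  ] 0.1564 56.6
stopD [0.679  0.1709] 0.1586 63.2
reader [ 0.7298 -0.0747] 0.1607 -40.4
jar [0.4638 0.3426] 0.3446 114.6
[[ 0.9    0.436 -0.001]
 [ 0.436 -0.9    0.002]
 [ 0.    -0.002 -1.   ]] [ 0.26136033 -0.53985602  0.40381826]
cam in tool [0.0749 0.0002 0.0199] 
 [[ 0.002 -0.962 -0.274]
 [ 1.     0.002 -0.   ]
 [ 0.001 -0.274  0.962]]
```

Run:
```python
from h import *
c=robot.calibration('top')
f=np.load('top0.npz');p,d=f['p'],f['d'];g=cv2.cvtColor(p,cv2.COLOR_BGR2GRAY)
o=np.array([.607,.0287])
T=[]
for uv in [(453,178),(585,170),(417,307),(529,385)]:
    w=ray(c,np.array(uv)/4+[140,135],.108)[0,:2];r=w-o;T.append(w)
    print(w.round(4),np.hypot(*r).round(4),np.degrees(np.arctan2(r[1],r[0])).round(1))
print(circ(np.array(T)))
print(g[205:222,288:310])
```

```text
[0.672  0.0753] 0.08 35.7
[ 0.6754 -0.0163] 0.0819 -33.3
[0.5823 0.1014] 0.0768 108.8
[0.5267 0.0256] 0.0804 -177.8
(array([0.60753299, 0.02594459]), np.float64(0.08039922400227721))
[[221 220 221 223 219 198 162 127  91  69  61  64  86 128 167 202 220 222
  222 220 219 219]
 [222 221 223 218 193 142  84  61  62  64  64  59  51  52  92 155 202 219
  223 221 221 221]
 [222 221 221 201 148  73  57  72  77  80  79  77  70  64  57  94 157 201
  219 221 221 221]
 [221 222 209 165  95  55  69  79  81  85  82  86  83  78  68  61  92 155
  204 221 222 221]
 [223 220 194 127  65  69  81  79  85  78  82  79  80  83  78  63  68 136
  200 221 222 221]
 [222 218 184 106  68  78  77  83  78  82  81  79  85  81  84  74  62 118
  191 218 222 222]
 [221 209 168  92  67  77  79  81  78  78  80  81  80  78  81  77  65  97
  173 211 221 221]
 [220 206 158  92  72  78  82  80  81  77  79  76  78  80  80  75  73 100
  171 211 221 220]
 [221 209 167  95  65  78  82  78  81  83  79  79  79  79  79  75  71 112
  187 219 223 221]
 [223 218 184 107  67  76  77  77  80  71  80  78  80  79  78  75  64 113
  193 221 222 222]
 [222 220 187 106  64  69  79  79  81  81  77  80  79  78  79  72  65 125
  195 219 222 221]
 [222 221 195 133  74  63  75  79  79  78  78  76  78  77  73  67 101 164
  208 222 223 221]
 [222 223 216 185 116  69  64  72  79  77  79  77  75  72  62  84 151 200
  219 222 221 220]
 [221 222 220 203 165 115  66  53  64  72  70  70  69  57  77 139 194 219
  224 223 221 218]
 [221 221 222 220 212 188 134  78  67  61  59  63  84 119 149 192 217 223
  221 221 222 220]
 [220 222 221 222 223 217 193 160 140 141 137 141 161 194 215 221 223 222
  221 220 220 220]
 [220 220 221 221 222 223 220 217 216 216 217 218 216 220 224 222 222 221
  222 221 220 220]]
```

Emit:
{"op": "apply_moves", "data": {"series": [[[20,-0.5,0],[0,0,-0.033]],[[41,-1.4,0],[0,0,-0.0683]],[[41,-1.4,0],[0,0,-0.0683]],[[41,-1.4,0],[0,0,-0.0683]],[[41,-1.4,0],[0,0,-0.0683]],[[41,-1.4,0],[0,0,-0.0683]],[[41,-1.4,0],[0,0,-0.0683]],[[41,-1.4,0],[0,0,-0.0683]],[[41,-1.4,0],[0,0,-0.0683]],[[41,-1.4,0],[0,0,-0.0683]],[[41,-1.4,0],[0,0,-0.0683]],[[41,-1.4,0],[0,0,-0.0683]]]}}

```text
t: 1.1
tool_pos: [0.5677, -0.1951, 0.4041]
orientation: [-2.558, -1.823, 0.001]
force: [0.8, -1.0, -1.3]
opening: 0.093
gripper_force: 0.0
```

Emit:
{"op": "apply_moves", "data": {"series": [[[41,-1.4,0],[0,0,-0.0683]],[[41,-1.4,0],[0,0,-0.0683]],[[41,-1.4,0],[0,0,-0.0683]],[[41,-1.4,0],[0,0,-0.0683]],[[41,-1.4,0],[0,0,-0.0683]],[[20,-0.5,0],[0,0,-0.033]],[[0,0,0],[0,0,0]],[[0,0,0],[0,0,0]]]}}

```text
t: 1.77
tool_pos: [0.5998, 0.0256, 0.4043]
orientation: [-2.175, -2.266, 0.001]
force: [0.1, -1.6, -0.1]
opening: 0.0929
gripper_force: 0.0
```

Run:
```python
from h import *
s=robot.read_state();c=robot.calibration('wrist');p,d=robot.read_camera('wrist');np.savez('w1.npz',p=p,d=d,s=s['tool_pos'],o=s['orientation'],E=c['extrinsics'])
print(s['t'],s['tool_pos'],s['q'],s['force']);cv2.imwrite('pics/w1.png',p)
```

```text
1.7667 [0.59975188 0.02557853 0.40425427] [-4.26815581e-02  1.31824559e-01  1.48752532e+00 -2.83505103e-04
  1.52307614e+00 -8.35641556e-02] [ 0.10200325 -1.6164587  -0.08223253]
```

View pics/w1.png

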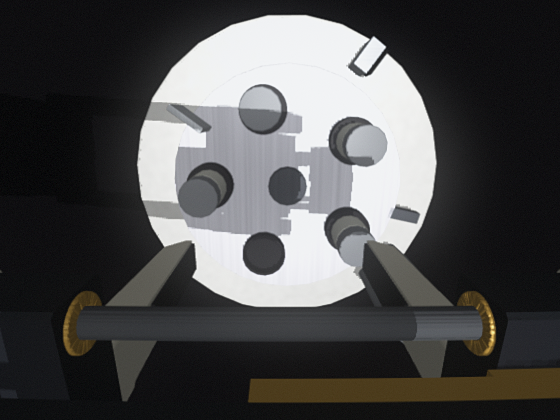

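The wrist view shows the empty cup at (264,253), the hub at (287,186) and the vane top running from (168,104) to (210,131). The lug is at (405,214), and the stop at (367,57) has its dark rubber face toward the lug.

Run:
```python
from h import *
f=np.load('w1.npz');p,d=f['p'],f['d'];c=robot.calibration('wrist');c['extrinsics']=f['E']
g=cv2.cvtColor(p,cv2.COLOR_BGR2GRAY)
m=(g<100).astype(np.uint8);n,l,st,ce=cv2.connectedComponentsWithStats(m)
print(g[253,225:310:3])
def comp(u,v,z,name):
    k=max(blobs(l==l[v,u]),key=cv2.contourArea).reshape(-1,2)
    w=ray(c,k,z)[:,:2];o,r=circ(w);print(name,l[v,u],o.round(4),r.round(4),len(k));return o
cup=comp(264,253,.06,'cup');hub=comp(287,186,.05,'hub')
# station outline
P=g>150;k=max(blobs(P),key=cv2.contourArea);k=cv2.convexHull(k).reshape(-1,2);k=k[k[:,1]<225]
w=ray(c,k,.022)[:,:2]
for _ in range(4):
    o,r=circ(w);w=w[abs(np.hypot(*(w-o).T)-r)<.003]
print('station',o,r,len(w))
for nm,uv,z in [('vaneA',(168,104),.086),('vaneB',(210,131),.086),('lug',(405,209),.05),('stop1',(349,66),.05),('stop2',(362,74),.05)]:
    w=ray(c,uv,z)[0,:2];q=w-o;print(nm,w.round(4),np.hypot(*q).round(4),np.degrees(np.arctan2(q[1],q[0])).round(1))
q=cup-o;print('cup ang',np.hypot(*q),np.degrees(np.arctan2(q[1],q[0])))
X=cloud(c,d);Z=X[...,2]
mv=(Z>.065)&(Z<.1);mv[:,:150]=0;mv[:95]=0;mv[140:]=0;mv[:,225:]=0
q=X[mv];print('vane depth',len(q),q.mean(0),np.percentile(q[:,2],[5,95]))
cv2.imwrite('pics/w1c.png',np.hstack([cv2.resize(p[90:150,150:230],None,fx=5,fy=5),cv2.resize(p[200:300,220:310],(400,300))[:300]]))
```

```text
[237 238 237 239 236 239  71  61  64  65  65  67  65  68  66  66  66  70
  67  58 212 242 242 241 241 242 243 242 243]
cup 21 [ 0.5845 -0.0453] 0.0235 119
hub 11 [0.6053 0.0281] 0.0188 120
station [0.60629632 0.02905621] 0.16816816443524665 37
vaneA [0.4974 0.105 ] 0.1327 145.1
vaneB [0.5342 0.0831] 0.0902 143.1
lug [0.7343 0.0083] 0.1297 -9.2
stop1 [0.6601 0.1476] 0.1302 65.6
stop2 [0.6733 0.141 ] 0.1305 59.1
cup ang 0.07747943470193791 -106.32305884089689
vane depth 450 [0.51260858 0.09375674 0.08213611] [0.06786993 0.08726096]
```

View pics/w1c.png

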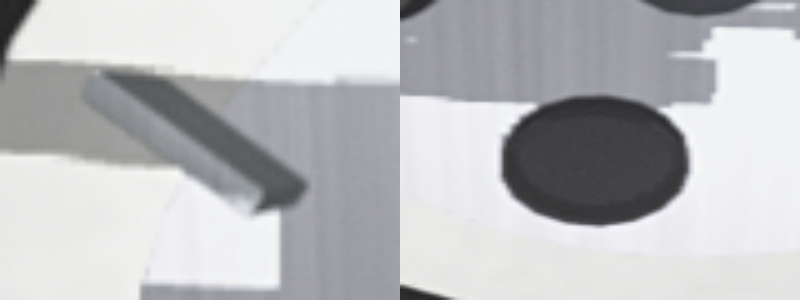

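Emit:
{"op": "apply_moves", "data": {"series": [[[20,-1.5,3],[0,0,-0.033]],[[39.5,-3.8,5],[0,0,-0.066]],[[39.5,-3.8,5],[0,0,-0.066]],[[39.5,-3.8,5],[0,0,-0.066]],[[39.5,-3.8,5],[0,0,-0.066]],[[39.5,-3.8,5],[0,0,-0.066]],[[39.5,-3.8,5],[0,0,-0.066]],[[39.5,-3.8,5],[0,0,-0.066]],[[39.5,-3.8,5],[0,0,-0.066]],[[20,-1.5,3],[0,0,-0.033]],[[0,0,0],[0,0,0]],[[0,0,0],[0,0,0]]]}}

```text
t: 2.82
tool_pos: [0.4635, 0.3487, 0.3584]
orientation: [1.421, 2.802, -0.001]
force: [-0.6, 0.4, 0.1]
opening: 0.0933
gripper_force: 0.0
```

Run:
```python
from h import *
f=np.load('w1.npz');c=robot.calibration('wrist');c['extrinsics']=f['E'];o=np.array([.6065,.0285])
w=ray(c,[[169.5,107],[201,131],[185.5,119]],.086)[:,:2];print('vane',w,[(np.hypot(*(q-o)),np.degrees(np.arctan2(*(q-o)[::-1]))) for q in w])
s=robot.read_state();c=robot.calibration('wrist');p,d=robot.read_camera('wrist');print(s['t'],s['tool_pos'])
cv2.imwrite('pics/w2.png',p);X=cloud(c,d);Z=X[...,2];D=np.hypot(X[...,0]-.4648,X[...,1]-.3436)
q=X[(Z>.054)&(Z<.066)&(D<.035)];print(len(q),q.mean(0),circ(q[:,:2][np.hypot(*(q[:,:2]-q[:,:2].mean(0)).T)>.016]))
m=((Z>.054)&(Z<.066)&(D<.035)).astype(np.uint8);k=max(blobs(m),key=cv2.contourArea);print('ell',ray(c,cv2.fitEllipse(k)[0],.06))
M=R.from_rotvec(s['orientation']).as_matrix()
print('shift mm',M.T@(np.array([.4648,.3436,.205])-s['tool_pos'])*1e3,M.T@(np.r_[q.mean(0)[:2],.205]-s['tool_pos'])*1e3)
```

```text
vane [[0.49861753 0.10247692]
 [0.52607023 0.08281054]
 [0.51246205 0.09272574]] [(np.float64(0.13080983431118798), np.float64(145.56087815138488)), (np.float64(0.09704938522070944), np.float64(145.97064811894327)), (np.float64(0.11387748339897039), np.float64(145.66783063089508))]
2.8167 [0.46349607 0.34865432 0.3583524 ]
1219 [0.46240174 0.34471292 0.05982155] (array([0.46255433, 0.34443536]), np.float64(0.016892300587473794))
ell [[0.46232932 0.34486076 0.06      ]]
shift mm [ -4.7598368   -1.81593997 153.3566132 ] [ -2.44497268  -3.09329952 153.35626451]
```

View pics/w2.png

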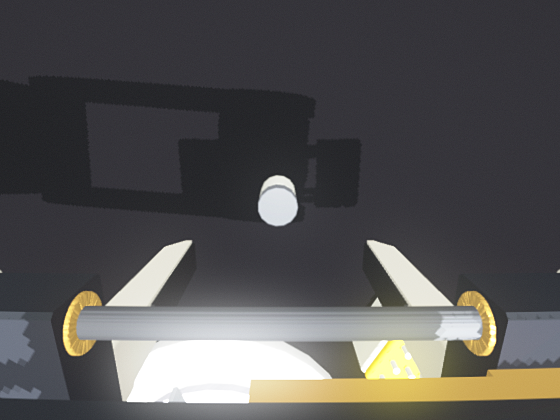

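The jar stands upright at (278,200), clear between the open fingers.

Emit:
{"op": "apply_moves", "data": {"series": [[[-2.5,-3,15],[0,0,0]],[[0,0,30],[0,0,0]],[[0,0,35],[0,0,0]],[[0,0,30],[0,0,0]],[[0,0,25],[0,0,0]],[[0,0,13],[0,0,0]],[[0,0,5],[0,0,0]],[[0,0,0],[0,0,0]],[[0,0,0],[0,0,0]]], "newtons": 12}}

```text
t: 3.62
tool_pos: [0.4636, 0.3452, 0.2073]
orientation: [1.421, 2.8, 0.003]
force: [-0.2, -0.2, 0.1]
opening: 0.093
gripper_force: 0.0
```

Emit:
{"op": "apply_moves", "data": {"series": [[[0,0,0],[0,0,0]],[[0,0,0],[0,0,0]],[[0,0,0],[0,0,0]],[[0,0,0],[0,0,0]],[[0,0,0],[0,0,0]],[[0,0,0],[0,0,0]],[[0,0,0],[0,0,0]],[[0,0,0],[0,0,0]],[[0,0,0],[0,0,0]],[[0,0,0],[0,0,0]],[[0,0,0],[0,0,0]],[[0,0,0],[0,0,0]]], "claw": 0, "newtons": 12}}

```text
t: 4.62
tool_pos: [0.4624, 0.3455, 0.2057]
orientation: [1.42, 2.802, 0.0]
force: [0.3, 1.2, -0.6]
opening: 0.0357
gripper_force: 12.0
```

Emit:
{"op": "apply_moves", "data": {"series": [[[0,0,-8],[0,0,0]],[[0,0,-20],[0,0,0]],[[0,0,-28],[0,0,0]],[[0,0,-28],[0,0,0]],[[0,0,-25],[0,0,0]],[[0,0,-15],[0,0,0]],[[0,0,-6],[0,0,0]],[[-10,-0.1,0],[0,0,0.0172]],[[-20,-0.2,0],[0,0,0.0344]],[[-30,-0.3,0],[0,0,0.0516]],[[-30,-0.3,0],[0,0,0.0516]],[[-30,-0.3,0],[0,0,0.0516]]]}}

```text
t: 5.62
tool_pos: [0.5244, 0.2411, 0.3336]
orientation: [-1.704, -2.637, 0.004]
force: [1.1, 0.5, -0.5]
opening: 0.0359
gripper_force: 12.0
```

Emit:
{"op": "apply_moves", "data": {"series": [[[-30,-0.3,0],[0,0,0.0516]],[[-30,-0.3,0],[0,0,0.0516]],[[-30,-0.3,0],[0,0,0.0516]],[[-30,-0.3,0],[0,0,0.0516]],[[-30,-0.3,0],[0,0,0.0516]],[[-30,-0.3,0],[0,0,0.0516]],[[-30,-0.3,0],[0,0,0.0516]],[[-30,-0.3,0],[0,0,0.0516]],[[-20,-0.2,0],[0,0,0.0344]],[[-10,-0.1,0],[0,0,0.0172]],[[0,0,0],[0,0,0]],[[0,0,0],[0,0,0]]]}}

```text
t: 6.62
tool_pos: [0.5793, -0.019, 0.3346]
orientation: [-2.263, -2.177, 0.001]
force: [-0.5, 0.8, -1.1]
opening: 0.0358
gripper_force: 12.0
```

Run:
```python
from h import *
s=robot.read_state();c=robot.calibration('wrist');p,d=robot.read_camera('wrist');print(s['t'],s['tool_pos'],s['q'].round(3),s['gripper_force'],s['opening'])
M=R.from_rotvec(s['orientation']).as_matrix();print(M.round(4))
np.savez('w3.npz',p=p,d=d,E=c['extrinsics'])
b=p.copy()
for P in [(.584,-.047,.06)]:
  t=np.linspace(0,6.28,100)
  for r,z in((.0235,.06),(.0205,.06)):
    for u,v in proj(c,np.c_[P[0]+r*np.cos(t),P[1]+r*np.sin(t),0*t+z]): cv2.circle(b,(int(round(u)),int(round(v))),0,(0,0,255) if r>.022 else (0,255,0),-1)
b=cv2.resize(b[100:420,120:460],None,fx=1.8,fy=1.8,interpolation=cv2.INTER_NEAREST);cv2.imwrite('pics/w3.png',b)
print('shift',M.T@(np.array([.584,-.0473,s['tool_pos'][2]])-s['tool_pos'])*1e3)
```

```text
6.6167 [ 0.57927108 -0.01904154  0.33461135] [-1.210e-01  1.190e-01  1.630e+00  1.000e-03  1.395e+00 -8.300e-02] 11.999453008174896 0.035828606961211436
[[ 3.850e-02  9.993e-01 -1.800e-03]
 [ 9.993e-01 -3.850e-02  7.000e-04]
 [ 7.000e-04 -1.800e-03 -1.000e+00]]
shift [-28.05544755   5.81328442  -0.0291684 ]
```

View pics/w3.png

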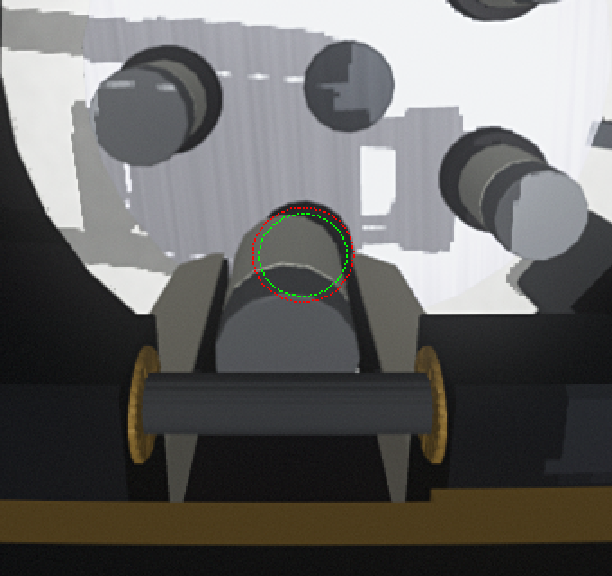

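The jar hides most of the cup. The dark contour's near edge is the cup's base, so I'll fit the two edges separately at their own heights.

Run:
```python
from h import *
from scipy.optimize import least_squares as LS
f=np.load('w1.npz');c=robot.calibration('wrist');c['extrinsics']=f['E']
def fit(p,u,v,c,thr,lab):
    g=cv2.cvtColor(p,cv2.COLOR_BGR2GRAY);_,l=cv2.connectedComponents((g<thr).astype(np.uint8))
    k=max(blobs(l==l[v,u]),key=cv2.contourArea).reshape(-1,2).astype(float)
    E=c['extrinsics'];cam=-E[:3,:3].T@E[:3,3]
    a=ray(c,k,.06)[:,:2];b=ray(c,k,.046)[:,:2]
    # silhouette: max over two discs -> the outline point lies on whichever disc it touches
    def res(x):
        ra=np.hypot(*(a-x).T)-.0235; rb=np.hypot(*(b-x).T)-.0235
        return np.minimum(ra,rb)   # union: outside both =0 at the nearer
    s=LS(res,a.mean(0),loss='soft_l1',f_scale=.001);print(lab,s.x,np.sqrt((s.fun**2).mean()),np.std(res(s.x)))
    return s.x
fit(f['p'],264,253,c,130,'wrist1')
t=np.load('top0.npz');fit(t['p'],298,212,robot.calibration('top'),140,'top')
# w3 near cup edge: predicted base circle vs seen
h=np.load('w3.npz');c['extrinsics']=h['E'];g=cv2.cvtColor(h['p'],cv2.COLOR_BGR2GRAY)
for u in(280,288,296,304): 
    col=g[195:235,u].astype(int);v=195+np.argmax(np.abs(np.diff(col)));print(u,v,col.min(),ray(c,[u,v+.5],.046)[0,:2].round(4),end='; ')
```

```text
wrist1 [ 0.58427276 -0.04778467] 0.001291816451027143 0.0003937611991656289
top [ 0.58695317 -0.04697234] 0.003361626441051004 0.0014314020125949234
280 212 32 [ 0.5784 -0.0257]; 288 210 34 [ 0.5853 -0.0242]; 296 212 37 [ 0.5921 -0.0262]; 304 216 37 [ 0.599  -0.0301];
```

Emit:
{"op": "apply_moves", "data": {"series": [[[-8,2,0],[0,0,0]],[[-12,2.5,0],[0,0,0]],[[-8,1.8,5],[0,0,0]],[[0,0,15],[0,0,0]],[[0,0,20],[0,0,0]],[[0,0,15],[0,0,0]],[[0,0,4],[0,0,0]],[[0,0,0],[0,0,0]],[[0,0,0],[0,0,0]],[[0,0,0],[0,0,0]]]}}

```text
t: 7.5
tool_pos: [0.5855, -0.0474, 0.2781]
orientation: [2.262, 2.178, 0.002]
force: [0.3, -0.3, -1.0]
opening: 0.0358
gripper_force: 12.0
```

Run:
```python
from h import *
s=robot.read_state();print(s['t'],s['tool_pos'],s['force'])
out=[]
for n in('wrist','scene'):
    p,d=robot.read_camera(n);c=robot.calibration(n);t=np.linspace(0,6.28,200);b=p.copy()
    M=R.from_rotvec(s['orientation']).as_matrix();f=M@[-.0006,0,.167+.0387]+s['tool_pos']
    if n=='wrist':print('foot',f)
    for q,col in(((.5845,-.0477,.046),(0,0,255)),((.5845,-.0477,.06),(0,255,0))):
        for u,v in proj(c,np.c_[q[0]+.0235*np.cos(t),q[1]+.0235*np.sin(t),0*t+q[2]]):cv2.circle(b,(int(round(u)),int(round(v))),0,col,-1)
    out.append(b)
x=cv2.resize(out[0][150:350,180:380],(500,500));y=cv2.resize(out[1][180:280,215:275],(300,500))
cv2.imwrite('pics/w4.png',np.hstack([x,y]))
```

```text
7.5 [ 0.58547283 -0.04735161  0.27809353] [ 0.25253133 -0.33263476 -1.02982991]
foot [ 0.5858523  -0.04802764  0.07239411]
```

View pics/w4.png

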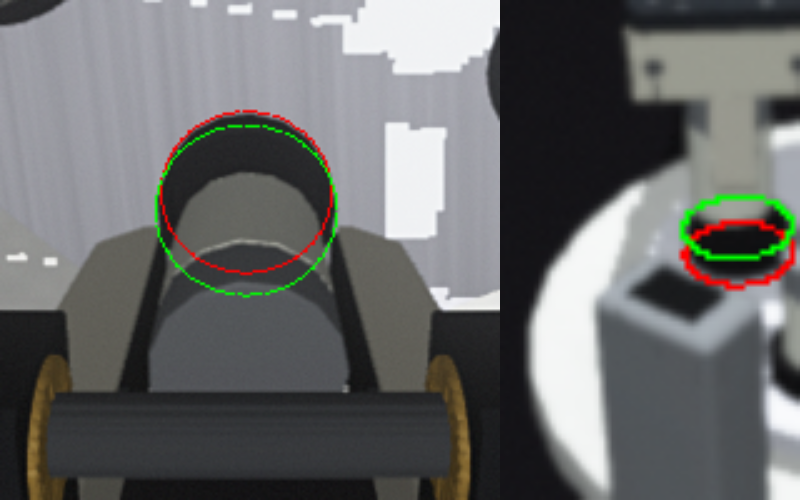

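The drawn cup circles match the visible cup outline to under 1 mm, with the contour centred at about (247,200) in the crop. The jar foot is centred to about 1 mm, so I correct that and lower it.

Emit:
{"op": "apply_moves", "data": {"series": [[[0,-1,4],[0,0,0]],[[0,0,4],[0,0,0]],[[0,0,0],[0,0,0]],[[0,0,3],[0,0,0]],[[0,0,3],[0,0,0]],[[0,0,2],[0,0,0]],[[0,0,0],[0,0,0]],[[0,0,0],[0,0,0]]]}}

```text
t: 8.27
tool_pos: [0.5841, -0.0468, 0.2605]
orientation: [2.263, 2.179, 0.001]
force: [4.3, 3.4, -3.0]
opening: 0.0358
gripper_force: 12.0
```

Emit:
{"op": "apply_moves", "data": {"series": [[[0.8,0.8,0],[0,0,0]],[[0,0,0],[0,0,0]],[[0,0,0],[0,0,0]]]}}

```text
t: 8.52
tool_pos: [0.5845, -0.0465, 0.2605]
orientation: [-2.263, -2.179, 0.001]
force: [0.5, 0.1, -1.6]
opening: 0.0357
gripper_force: 12.0
```

Contact is relieved and the jar is inside the cup. I'll continue down.

Emit:
{"op": "apply_moves", "data": {"series": [[[0.2,0.2,2],[0,0,0]],[[0,0,2],[0,0,0]],[[0,0,1.5],[0,0,0]],[[0,0,0],[0,0,0]],[[0,0,0],[0,0,0]]]}}

```text
t: 8.93
tool_pos: [0.5848, -0.0462, 0.2549]
orientation: [-2.263, -2.178, 0.001]
force: [0.0, -0.6, -1.6]
opening: 0.0355
gripper_force: 12.0
```

Emit:
{"op": "apply_moves", "data": {"series": [[[0,0,0.6],[0,0,0]],[[0,0,0.6],[0,0,0]],[[0,0,0],[0,0,0]],[[0,0,0],[0,0,0]]]}}

```text
t: 9.27
tool_pos: [0.5849, -0.0461, 0.2541]
orientation: [2.263, 2.179, 0.0]
force: [0.0, -0.4, -1.1]
opening: 0.0355
gripper_force: 12.0
```

Emit:
{"op": "apply_moves", "data": {"series": [[[0,0,0.5],[0,0,0]],[[0,0,0.5],[0,0,0]],[[0,0,0],[0,0,0]],[[0,0,0],[0,0,0]]]}}

```text
t: 9.6
tool_pos: [0.585, -0.0462, 0.2536]
orientation: [2.263, 2.179, 0.0]
force: [-3.1, 0.2, 5.5]
opening: 0.0352
gripper_force: 12.0
```

Emit:
{"op": "apply_moves", "data": {"series": [[[0,0,-0.4],[0,0,0]],[[0,0,0],[0,0,0]],[[0,0,0],[0,0,0]]]}}

```text
t: 9.85
tool_pos: [0.585, -0.0462, 0.2536]
orientation: [2.263, 2.179, 0.0]
force: [-1.5, 0.0, 4.2]
opening: 0.0359
gripper_force: 12.0
```

Emit:
{"op": "apply_moves", "data": {"series": [[[0,0,0],[0,0,0]],[[0,0,0],[0,0,0]],[[0,0,0],[0,0,0]],[[0,0,0],[0,0,0]],[[0,0,0],[0,0,0]],[[0,0,0],[0,0,0]]], "claw": 0.62}}

```text
t: 10.35
tool_pos: [0.5849, -0.0462, 0.2533]
orientation: [-2.263, -2.179, 0.0]
force: [-0.6, 0.7, -0.4]
opening: 0.0572
gripper_force: 0.0
```

Emit:
{"op": "apply_moves", "data": {"series": [[[0,0,-6],[0,0,0]],[[0,0,-15],[0,0,0]],[[0,0,-25],[0,0,0]],[[0,0,-30],[0,0,0]],[[0,0,-30],[0,0,0]],[[0,0,-20],[0,0,0]],[[0,0,-6],[0,0,0]]]}}

```text
t: 10.93
tool_pos: [0.5858, -0.0463, 0.3909]
orientation: [2.259, 2.175, 0.007]
force: [0.5, -0.3, 0.3]
opening: 0.0578
gripper_force: 0.0
```

Emit:
{"op": "apply_moves", "data": {"series": [[[16,-7,0],[0,0,0]],[[32,-13.6,0],[0,0,0]],[[32,-13.6,0],[0,0,0]],[[32,-13.6,0],[0,0,0]],[[32,-13.6,0],[0,0,0]],[[15.5,-6.8,0],[0,0,0.05]],[[0,0,0],[0,0,0.1]],[[0,0,0],[0,0,0.11]],[[0,0,0],[0,0,0.11]],[[0,0,0],[0,0,0.11]],[[0,0,0],[0,0,0.08]],[[0,0,0],[0,0,0]]], "claw": 0, "newtons": 20}}

```text
t: 11.93
tool_pos: [0.5226, 0.1158, 0.3844]
orientation: [-2.78, -1.463, 0.002]
force: [-0.2, -0.1, 0.3]
opening: 0.0006
gripper_force: 0.0
```

Run:
```python
from h import *
s=robot.read_state();c=robot.calibration('wrist');p,d=robot.read_camera('wrist');print(s['t'],s['tool_pos'],s['opening'])
M=R.from_rotvec(s['orientation']).as_matrix();print(M.round(4));np.savez('w5.npz',p=p,d=d,E=c['extrinsics'])
cv2.imwrite('pics/w5.png',p)
o=np.array([.6065,.029])
X=cloud(c,d);m=(X[...,2]>.08)&(X[...,2]<.092);r=X[...,:2]-o;D=np.hypot(r[...,0],r[...,1]);A=np.degrees(np.arctan2(r[...,1],r[...,0]));m&=(D>.09)&(D<.14)&(A>125)&(A<165)
q=X[m];print('vane',len(q),q.mean(0),D[m].min(),D[m].max(),np.median(A[m]))
a=np.radians(np.median(A[m]));er=np.array([np.cos(a),np.sin(a)]);et=np.array([-er[1],er[0]])
tip=s['tool_pos'][:2]+.186*M[:2,2];print('tip rel (rad,tan) mm',(tip-o)@er*1e3,(tip-o)@et*1e3,'x angle err deg',np.degrees(np.arctan2(*( -M[:2,0])[::-1])-np.arctan2(et[1],et[0])))
```

```text
11.9333 [0.52255369 0.11581719 0.38437201] 0.0006129326609354139
[[ 5.661e-01  8.244e-01 -1.500e-03]
 [ 8.244e-01 -5.661e-01 -2.000e-04]
 [-1.000e-03 -1.100e-03 -1.000e+00]]
vane 309 [0.51179485 0.09489925 0.08518665] 0.09733812013208448 0.132929169283017 145.08038181941163
tip rel (rad,tan) mm 118.72902856391795 -22.94747938800277 x angle err deg 0.44324510290529945
```

View pics/w5.png

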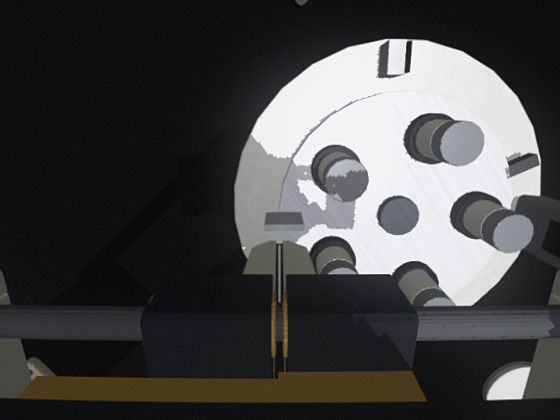

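The vane is at (284,222) with its dark clockwise face toward the camera. The shut fingers stand about 23 mm on its clockwise side, so I descend there.

Emit:
{"op": "apply_moves", "data": {"series": [[[0,3,12],[0,0,0]],[[0,0,25],[0,0,0]],[[0,0,30],[0,0,0]],[[0,0,30],[0,0,0]],[[0,0,22],[0,0,0]],[[0,0,14],[0,0,0]],[[0,0,5],[0,0,0]],[[0,0,2],[0,0,0]],[[0,0,0],[0,0,0]],[[0,0,0],[0,0,0]]]}}

```text
t: 12.82
tool_pos: [0.5259, 0.1142, 0.2465]
orientation: [2.776, 1.469, 0.003]
force: [-0.7, -0.2, -0.1]
opening: 0.0004
gripper_force: 0.0
```

Emit:
{"op": "apply_moves", "data": {"series": [[[-4,0,0],[0,0,0]],[[-3,0,0],[0,0,0]],[[-1.5,0,0],[0,0,0]],[[0,0,0],[0,0,0]],[[0,0,0],[0,0,0]]]}}

```text
t: 13.23
tool_pos: [0.5206, 0.107, 0.2458]
orientation: [2.777, 1.468, 0.001]
force: [1.1, -0.2, -0.4]
opening: 0.0005
gripper_force: 0.0
```

Emit:
{"op": "apply_moves", "data": {"series": [[[-1,0,0],[0,0,0]],[[-1,0,0],[0,0,0]],[[-1,0,0],[0,0,0]],[[-1,0,0],[0,0,0]],[[-0.5,0,0],[0,0,0]],[[0,0,0],[0,0,0]]]}}

```text
t: 13.73
tool_pos: [0.5182, 0.1038, 0.2455]
orientation: [-2.777, -1.468, -0.003]
force: [2.8, 4.2, -3.7]
opening: 0.0005
gripper_force: 2.5
```

Emit:
{"op": "apply_moves", "data": {"series": [[[-1,-0.1,0],[0,0,-0.0087]],[[-2,-0.16,0],[0,0,-0.0175]],[[-2,-0.16,0],[0,0,-0.0175]],[[-2,-0.16,0],[0,0,-0.0175]],[[-2,-0.16,0],[0,0,-0.0175]],[[-2,-0.16,0],[0,0,-0.0175]],[[-2,-0.16,0],[0,0,-0.0175]],[[-2,-0.16,0],[0,0,-0.0175]]]}}

```text
t: 14.4
tool_pos: [0.5094, 0.0919, 0.2455]
orientation: [-2.673, -1.648, -0.003]
force: [3.9, 6.1, -2.7]
opening: 0.0004
gripper_force: 3.7
```

```bash
cat > st.py <<'E'
from h import *
s=robot.read_state();M=R.from_rotvec(s['orientation']).as_matrix();o=np.array([.6065,.029])
r=s['tool_pos'][:2]-o;et=-M[:2,0];er=-M[:2,1]
print('t',s['t'],'tool z',s['tool_pos'][2].round(4),'yaw',np.degrees(np.arctan2(er[1],er[0])).round(2)%360,'rad',(r@er*1e3).round(2),'tan',(r@et*1e3).round(2),'F tan,rad,z',(-s['force'][:2]@et).round(2),(s['force'][:2]@er).round(2),s['force'][2].round(2),'tilt',M[2,:2].round(4))
E
python3 st.py
```

```text
t 14.4 tool z 0.2455 yaw 153.32 rad 114.96 tan -12.62 F tan,rad,z 7.18 -0.79 -2.67 tilt [0.0024 0.0003]
```

Emit:
{"op": "apply_moves", "data": {"series": [[[-2.5,-0.2,0],[0,0,-0.0218]],[[-2.5,-0.2,0],[0,0,-0.0218]],[[-2.5,-0.2,0],[0,0,-0.0218]],[[-2.5,-0.2,0],[0,0,-0.0218]],[[-2.5,-0.2,0],[0,0,-0.0218]],[[-2.5,-0.2,0],[0,0,-0.0218]],[[-2.5,-0.2,0],[0,0,-0.0218]],[[-2.5,-0.2,0],[0,0,-0.0218]],[[-2.5,-0.2,0],[0,0,-0.0218]],[[-2.5,-0.2,0],[0,0,-0.0218]],[[-2.5,-0.2,0],[0,0,-0.0218]],[[-2.5,-0.2,0],[0,0,-0.0218]]]}}

```text
t: 15.4
tool_pos: [0.4968, 0.0646, 0.2455]
orientation: [-2.435, -1.983, -0.002]
force: [2.1, 6.8, -0.5]
opening: 0.0006
gripper_force: 3.2
```

```bash
python3 st.py
```

```text
t 15.4 tool z 0.2455 yaw 168.32 rad 114.65 tan -12.62 F tan,rad,z 7.05 -0.71 -0.52 tilt [ 0.002 -0.   ]
```

Emit:
{"op": "apply_moves", "data": {"series": [[[-2,-0.16,0],[0,0,-0.0175]],[[-2,-0.16,0],[0,0,-0.0175]],[[-2,-0.16,0],[0,0,-0.0175]],[[-2,-0.16,0],[0,0,-0.0175]],[[-2,-0.16,0],[0,0,-0.0175]],[[-2,-0.16,0],[0,0,-0.0175]],[[-2,-0.16,0],[0,0,-0.0175]],[[-2,-0.16,0],[0,0,-0.0175]],[[-2,-0.16,0],[0,0,-0.0175]],[[-2,-0.16,0],[0,0,-0.0175]],[[-2,-0.16,0],[0,0,-0.0175]],[[-2,-0.16,0],[0,0,-0.0175]]]}}

```text
t: 16.4
tool_pos: [0.4921, 0.0402, 0.2454]
orientation: [-2.214, -2.228, 0.0]
force: [-2.5, 5.0, 1.9]
opening: 0.0004
gripper_force: 1.9
```

```bash
python3 st.py
```

```text
t 16.4 tool z 0.2454 yaw 180.37 rad 114.33 tan -11.94 F tan,rad,z 5.06 2.52 1.88 tilt [ 0.0002 -0.0006]
```

Emit:
{"op": "apply_moves", "data": {"series": [[[-2,-0.16,0],[0,0,-0.0175]],[[-2,-0.16,0],[0,0,-0.0175]],[[-2,-0.16,0],[0,0,-0.0175]],[[-2,-0.16,0],[0,0,-0.0175]],[[-2,-0.16,0],[0,0,-0.0175]],[[-2,-0.16,0],[0,0,-0.0175]],[[-2,-0.16,0],[0,0,-0.0175]],[[-2,-0.16,0],[0,0,-0.0175]],[[-2,-0.16,0],[0,0,-0.0175]],[[-2,-0.16,0],[0,0,-0.0175]],[[-2,-0.16,0],[0,0,-0.0175]],[[-2,-0.16,0],[0,0,-0.0175]]]}}

```text
t: 17.4
tool_pos: [0.4928, 0.016, 0.2454]
orientation: [1.968, 2.448, -0.0]
force: [-0.7, 1.5, -0.8]
opening: 0.0005
gripper_force: 0.8
```

```bash
python3 st.py
```

```text
t 17.4 tool z 0.2454 yaw 192.41 rad 113.8 tan -11.68 F tan,rad,z 1.61 0.31 -0.84 tilt [-0.0001  0.0001]
```

Emit:
{"op": "apply_moves", "data": {"series": [[[-2,-0.16,0],[0,0,-0.0175]],[[-2,-0.16,0],[0,0,-0.0175]],[[-2,-0.16,0],[0,0,-0.0175]],[[-2,-0.16,0],[0,0,-0.0175]],[[-2,-0.16,0],[0,0,-0.0175]],[[-2,-0.16,0],[0,0,-0.0175]],[[-2,-0.16,0],[0,0,-0.0175]],[[-2,-0.16,0],[0,0,-0.0175]],[[-2,-0.16,0],[0,0,-0.0175]],[[-2,-0.16,0],[0,0,-0.0175]],[[-2,-0.16,0],[0,0,-0.0175]],[[0,0,0],[0,0,0]]]}}

```text
t: 18.4
tool_pos: [0.4979, -0.0057, 0.2455]
orientation: [1.724, 2.625, 0.0]
force: [-1.3, 0.8, -0.2]
opening: 0.0006
gripper_force: 0.3
```

```bash
python3 st.py
```

```text
t 18.4 tool z 0.2455 yaw 203.41 rad 113.46 tan -11.33 F tan,rad,z 1.28 0.91 -0.21 tilt [-0.0005  0.0004]
```

Emit:
{"op": "apply_moves", "data": {"series": [[[-0.8,-0.06,0],[0,0,-0.007]],[[-0.8,-0.06,0],[0,0,-0.007]],[[-0.8,-0.06,0],[0,0,-0.007]],[[-0.8,-0.06,0],[0,0,-0.007]],[[-0.8,-0.06,0],[0,0,-0.007]],[[-0.8,-0.06,0],[0,0,-0.007]],[[-0.8,-0.06,0],[0,0,-0.007]],[[-0.8,-0.06,0],[0,0,-0.007]],[[-0.8,-0.06,0],[0,0,-0.007]]]}}

```text
t: 19.15
tool_pos: [0.5003, -0.0121, 0.2455]
orientation: [1.642, 2.678, 0.0]
force: [-3.1, 2.6, 1.6]
opening: 0.0004
gripper_force: 1.6
```

```bash
python3 st.py
```

```text
t 19.15 tool z 0.2455 yaw 206.99 rad 113.29 tan -11.59 F tan,rad,z 3.7 1.61 1.63 tilt [-0.      0.0001]
```

Emit:
{"op": "apply_moves", "data": {"series": [[[-0.6,-0.05,0],[0,0,-0.005]],[[-0.6,-0.05,0],[0,0,-0.005]],[[-0.6,-0.05,0],[0,0,-0.005]],[[-0.6,-0.05,0],[0,0,-0.005]]]}}

```text
t: 19.48
tool_pos: [0.5012, -0.0143, 0.2455]
orientation: [1.615, 2.695, 0.0]
force: [-3.1, 1.5, 3.0]
opening: 0.0008
gripper_force: 1.7
```

Emit:
{"op": "apply_moves", "data": {"series": [[[-0.6,-0.05,0],[0,0,-0.005]],[[-0.6,-0.05,0],[0,0,-0.005]],[[-0.6,-0.05,0],[0,0,-0.005]]]}}

```text
t: 19.73
tool_pos: [0.5019, -0.0159, 0.2455]
orientation: [-1.595, -2.707, -0.0]
force: [-2.3, 3.5, 2.9]
opening: 0.0006
gripper_force: 1.9
```

```bash
python3 st.py;python3 - <<'E'
from h import *
p,d=robot.read_camera('top');cv2.imwrite('pics/top2.png',cv2.resize(p[130:280,200:340],None,fx=4,fy=4,interpolation=cv2.INTER_CUBIC))
E
```

```text
t 19.7333 tool z 0.2455 yaw 208.98 rad 113.28 tan -11.37 F tan,rad,z 4.14 0.33 2.9 tilt [0.0001 0.0001]
```

View pics/top2.png

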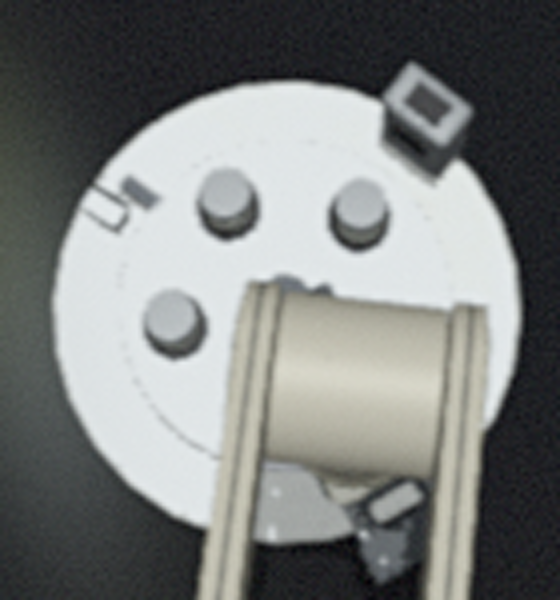

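The lug at (141,193) is now within a few millimetres of the stop block at (108,207). I'll creep on.

Emit:
{"op": "apply_moves", "data": {"series": [[[-0.5,-0.04,0],[0,0,-0.0043]],[[-0.5,-0.04,0],[0,0,-0.0043]],[[-0.5,-0.04,0],[0,0,-0.0043]],[[-0.5,-0.04,0],[0,0,-0.0043]]]}}

```text
t: 20.12
tool_pos: [0.5027, -0.0178, 0.2455]
orientation: [-1.572, -2.72, -0.0]
force: [-3.0, 3.1, 3.3]
opening: 0.0005
gripper_force: 2.0
```

Emit:
{"op": "apply_moves", "data": {"series": [[[-0.5,-0.04,0],[0,0,-0.0043]],[[-0.5,-0.04,0],[0,0,-0.0043]]]}}

```text
t: 20.28
tool_pos: [0.5031, -0.0187, 0.2455]
orientation: [-1.56, -2.727, -0.0]
force: [-2.4, 3.2, 3.4]
opening: 0.0002
gripper_force: 2.1
```

Emit:
{"op": "apply_moves", "data": {"series": [[[-0.5,-0.04,0],[0,0,-0.0043]],[[-0.5,-0.04,0],[0,0,-0.0043]]]}}

```text
t: 20.45
tool_pos: [0.5036, -0.0196, 0.2454]
orientation: [-1.548, -2.734, 0.0]
force: [-3.3, 3.4, 3.9]
opening: 0.0008
gripper_force: 2.2
```

```bash
python3 st.py
```

```text
t 20.45 tool z 0.2454 yaw 210.95 rad 113.26 tan -11.29 F tan,rad,z 4.61 1.07 3.86 tilt [ 0.0001 -0.0001]
```

Emit:
{"op": "apply_moves", "data": {"series": [[[-0.5,-0.04,0],[0,0,-0.0043]],[[-0.5,-0.04,0],[0,0,-0.0043]]]}}

```text
t: 20.62
tool_pos: [0.504, -0.0205, 0.2454]
orientation: [-1.536, -2.74, -0.0]
force: [-3.2, 4.3, 4.2]
opening: 0.0004
gripper_force: 2.2
```

Emit:
{"op": "apply_moves", "data": {"series": [[[-0.5,-0.04,0],[0,0,-0.0043]],[[-0.5,-0.04,0],[0,0,-0.0043]]]}}

```text
t: 20.78
tool_pos: [0.5044, -0.0213, 0.2454]
orientation: [-1.524, -2.746, -0.0]
force: [-5.3, 5.3, 5.5]
opening: 0.0001
gripper_force: 3.9
```

```bash
python3 st.py
```

```text
t 20.7833 tool z 0.2454 yaw 211.94 rad 113.22 tan -11.34 F tan,rad,z 7.26 1.68 5.52 tilt [ 0.0005 -0.0001]
```

Force is rising at the expected angle, so the stop is contacted. I'll press in small steps.

Emit:
{"op": "apply_moves", "data": {"series": [[[-0.4,0,0],[0,0,0]],[[0,0,0],[0,0,0]]]}}

```text
t: 20.95
tool_pos: [0.5045, -0.0214, 0.2454]
orientation: [-1.524, -2.746, -0.001]
force: [-6.3, 6.2, 5.1]
opening: 0.0004
gripper_force: 3.9
```

```bash
python3 st.py
```

```text
t 20.95 tool z 0.2454 yaw 211.92 rad 113.19 tan -11.17 F tan,rad,z 8.57 2.05 5.07 tilt [ 0.0012 -0.0002]
```

Emit:
{"op": "apply_moves", "data": {"series": [[[-0.4,0,0],[0,0,0]],[[-0.4,0,0],[0,0,0]],[[0,0,0],[0,0,0]]]}}

```text
t: 21.2
tool_pos: [0.5047, -0.0216, 0.2454]
orientation: [-1.523, -2.745, -0.001]
force: [-8.2, 8.9, 7.6]
opening: 0.0004
gripper_force: 5.9
```

```bash
python3 st.py
```

```text
t 21.2 tool z 0.2454 yaw 211.94 rad 113.16 tan -10.94 F tan,rad,z 11.93 2.25 7.56 tilt [ 0.0026 -0.0005]
```

Emit:
{"op": "apply_moves", "data": {"series": [[[-0.35,0,0],[0,0,0]],[[-0.35,0,0],[0,0,0]],[[0,0,0],[0,0,0]]]}}

```text
t: 21.45
tool_pos: [0.5048, -0.0218, 0.2454]
orientation: [-1.523, -2.744, -0.002]
force: [-10.6, 11.8, 10.2]
opening: 0.0004
gripper_force: 7.7
```

```bash
python3 st.py
```

```text
t 21.45 tool z 0.2454 yaw 211.94 rad 113.15 tan -10.71 F tan,rad,z 15.59 2.71 10.16 tilt [ 0.0038 -0.0007]
```

Holding at 15.6 N for more than half a second.

Emit:
{"op": "apply_moves", "data": {"series": [[[0,0,0],[0,0,0]],[[0,0,0],[0,0,0]],[[0,0,0],[0,0,0]],[[0,0,0],[0,0,0]],[[0,0,0],[0,0,0]],[[0,0,0],[0,0,0]],[[0,0,0],[0,0,0]],[[0,0,0],[0,0,0]],[[0,0,0],[0,0,0]]]}}

```text
t: 22.2
tool_pos: [0.5048, -0.0217, 0.2454]
orientation: [-1.523, -2.744, -0.002]
force: [-10.1, 10.8, 11.8]
opening: 0.0007
gripper_force: 7.6
```

Emit:
{"op": "apply_moves", "data": {"series": [[[1,0,0],[0,0,0]],[[1,0,0],[0,0,0]],[[2,0,0],[0,0,0]],[[4,0,0],[0,0,0]],[[5,-1,0],[0,0,0]],[[2,-1,0],[0,0,0]],[[0,0,-5],[0,0,0]],[[0,0,-20],[0,0,0]],[[0,0,-35],[0,0,0]],[[0,0,-40],[0,0,0]],[[0,0,-40],[0,0,0]],[[0,0,-20],[0,0,0]]]}}

```text
t: 23.2
tool_pos: [0.4964, -0.0114, 0.4115]
orientation: [1.522, 2.741, 0.004]
force: [0.8, -0.0, 0.3]
opening: 0.0004
gripper_force: 0.0
```

Emit:
{"op": "apply_moves", "data": {"series": [[[20,-10,0],[0,0,0]],[[35,-20,0],[0,0,0]],[[35,-20,0],[0,0,0]],[[35,-20,0],[0,0,0]],[[20,-10,0],[0,0,0]],[[0,0,0],[0,0,0]],[[0,0,0],[0,0,0]]]}}

```text
t: 23.78
tool_pos: [0.3508, 0.0699, 0.4062]
orientation: [1.522, 2.746, 0.002]
force: [-0.7, 0.2, 0.5]
opening: 0.0004
gripper_force: 0.0
```

```bash
python3 st.py;python3 - <<'E'
from h import *
p,d=robot.read_camera('top');q,_=robot.read_camera('scene')
cv2.imwrite('pics/end.png',np.hstack([cv2.resize(p[140:280,200:340],(400,400)),cv2.resize(q[150:310,210:370],(400,400))]))
E
```

```text
t 23.7833 tool z 0.4062 yaw 212.01 rad 195.15 tan -170.22 F tan,rad,z 0.52 0.51 0.54 tilt [-0.0015  0.0023]
```

View pics/end.png

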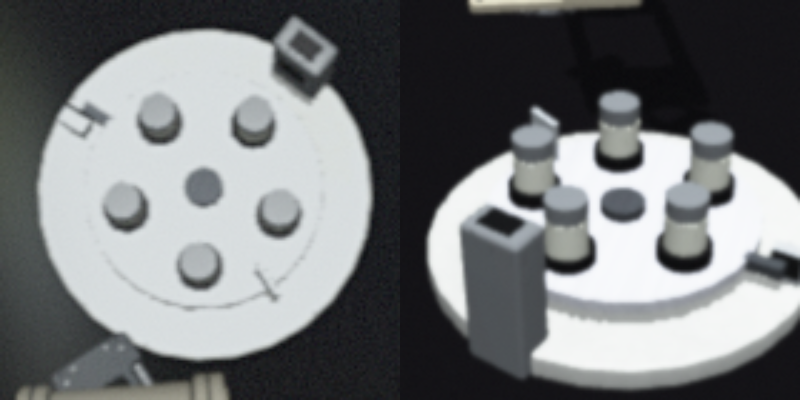

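All five cups are filled, and the once-loose jar at (252,120) now faces the reader. The lug at (97,113) lies against the stop at (76,120). The arm is clear.

```bash
python3 -c "
from plant import robot
print(robot.close_job())"
```

```text
the job is handed in; nothing more can be done
None
```

The jar is standing in its cup, the carousel was pressed home on the stop at about 15 N for over half a second, the arm is clear, and the job was handed in at about 24 s.

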